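# Load a glaze test into the bench kiln, cover it and switch it to low

### The arm

A 6-joint arm with a two-finger parallel gripper is mounted at the origin on the work surface. World frame = base frame: x ahead of the robot, y to its left, z up, the work surface at z = 0. Lengths are in m, angles in rad, forces in N, time in s.
With the tool pointing down it reaches from about 0.4 to 0.825 m from the base axis. Payload 7 kg.
Tool frame: the origin (TCP) lies midway between the tips of the shut fingers; the grasp point (between the pads) lies arm.hold_point_z behind it (arm.hold_point_z is the distance from the TCP to the grasp point, in m); z points along the fingers, y is the line along which they close (so a half turn about z gives the same grasp; the last joint's range is limited). The gripper opens to 88 mm and grips with 3 to 60 N. Pads are 19 mm wide; open, the fingers measure 130 mm over their backs; the gripper's body (78 mm by 193 mm) begins 47 mm behind the grasp point.
Start: joints at [1.442, 0.359, 0.012, 0, -1.224, -0.288], TCP at [0.273, 0.617, 0.227] pointing down, gripper open.
Joint ranges: [-3.07, 3.07], [-1.43, 2.12], [-1.02, 1.25], [-3.03, 1.67], [-3.05, -0], [-3.03, 3.03]. Speed limits (rad/s): [2.39, 2.39, 3.01, 3.14, 3.14, 3.14].

### API

Orientations are given as [roll, pitch, yaw] about the fixed x, y, z axes, in that order (R = Rz(yaw) Ry(pitch) Rx(roll)).
In Python, from station import arm gives the robot as it stands.
- The arm moves only by the shell command python3 -m crank 'ROWS' [OPENING] [FORCE]. ROWS is JSON, a list that holds one entry, the list of rows, each a list of 4 numbers: the shift along the tool's x, y, z in units of 25 mm (1.0 is 25 mm), then the turn about the tool's z in units of 5 degrees (1.0 is 5 degrees). A call has 1 to 12 rows; each row is the pose to reach, as a shift and turn from the pose commanded when the call began, along the tool's axes at that moment; what a row does not reach only later rows make up. A row lasts 1/8 s, in which the tool goes at most 62.5 mm and 10.7 degrees, less where a joint would pass 70% of its speed; a pose out of reach is approached as far as the arm can. A call with a gripper value outside its range is refused whole. OPENING is the closure, from 0 (fully open) to 1 (shut), set as the call begins (- or left out, the last holds). The fingers move at their own pace and stop on an object; FORCE is the grip in N (left out, the last holds). Time passes only in rows, so rows that repeat a pose let the fingers close. It gives the time, the measured TCP pose, the force, the opening and the grip force at its end, in the units of the state.
- arm.get_state(): the state, without advancing time (a new reading comes with each control period).
- arm.grab_frame(name): name is "scene" or "side" or "wrist"; returns (picture, depth): 420x560x3 uint8, red, green, blue; 420x560 float32, m along the optical axis (not along the pixel's ray), 0 where there is no reading.
- arm.get_calibration(name): a dict with "mtx" (3x3 intrinsics, pixels), "R" (3x3) and "t" (3): a world point X has camera coordinates R X + t; the wrist camera has in their place "mount" (4x4, takes a point from camera to tool coordinates, whose origin is the TCP and whose axes are the flange's). Camera axes: x right, y down, z forward; pixel columns grow to the right and rows downward; lengths in m; the calibration is good to about 2 mm. The wrist camera is an equidistant fisheye: a pixel r from the principal point sees the ray r / f radians off the axis. A picture is of the moment at which its call begins: read the wrist's pose just before it. get_calibration takes no time and is no camera call.
- arm.job_done(): hands the job in; it is judged then, once.
Trained networks look in the newest picture that a camera, given by its name, has taken for a name from the list of things; names that differ only in an ending like _2 or _b are one class to them, and where a whole thing is asked for, a point or a joint stands for the part that bears it (a point fixed in the world has none). Each returns a list of dicts, best first, with "score" (0 to 1); they miss things now and then, are a little off and sometimes report something else, mostly with a low value. They report only what shows in the picture. A call takes as long as a camera call. They do not tell look-alikes from the thing itself.
- arm.recognise(thing, camera): "extent" ([left, top, width, height] in pixels, round what is visible of it).
- arm.trace(thing, camera): "mask" (420x560 bool, what is visible of it) and "extent" ([left, top, width, height] in pixels, round what is visible of it).
The state is a dict: "t": time; "q": joint angles; "qd": joint speeds; "joint_efforts": joint torques, N m; "eef_pos": TCP position; "ee_rot": TCP orientation; "force": force on the tool from outside, world axes, zero at the start; "moment": the same for the moment, N m; "width": finger opening in m; "gripper_force": force on a finger pad.
Only numpy, scipy, OpenCV 4.12 (cv2) and the standard library are available. Lean on these libraries where they do the work, as an engineer would, in place of code of your own. Each camera call takes 0.05 s, during which the arm holds its last target. There are 200 camera calls.

### The job

Start the glaze test: stand the L-shaped test tile upright in the middle of the kiln's ware plate, then set the dome lid squarely down on the kiln over it, gently and without touching the tile. Then switch the kiln on at low: push the heat knob in, turn it clockwise one step from the off ring to the first bar, not past it, and let it spring back out. Leave the bowls, the tub and the brush jar where they stand.

Things in the scene. Friction and masses are not known exactly. Their poses are not given: they have to be found in the camera images.
- kiln: Test kiln, fixed to the bench: grey sheet-steel chassis 210 mm (x) by 345 mm (y), deck 55 mm high. Origin: on the bench, near the chassis' middle. x points to its back (away from the robot at yaw 0), y to its left, z up. A round steel base 194 mm across stands on the left half, axis at y = +70 mm; the heat knob on the right half, axis at y = -110 mm.
- kiln_plate (a point): Centre of the top of the kiln's round raised ware plate, 77 mm above the bench, where the tile is to stand. The plate is 104 mm across on top, 116 mm at its foot, and stands 7 mm above the flat rim around it. Axes are the kiln's.
- kiln_rim (a point): Centre of the kiln's flat round rim, on the axis of the ware plate, 70 mm above the bench. The lid's rim rests on it when the lid is on. Axes are the kiln's.
- tile: L-shaped clay test tile, 90 g, standing on its foot. Origin: centre of the foot's underside; z up. Foot 40 mm (x) by 60 mm (y), 8 mm thick; the upright wall, 8 mm thick, 60 mm wide (y) and 70 mm high over all, stands along the foot's -x edge, its middle 16 mm from the origin. Upper half glazed white. Grip the wall across its 8 mm.
- tile_top (a point): Middle of the upper edge of the tile's wall: 16 mm towards -x and 70 mm above the tile's origin.
- lid: Off-white dome lid with a steel band and a dark wooden knob, 0.6 kg, standing rim down on the bench. Origin: centre of its rim's plane; z up. 190 mm across, 115 mm high without the knob. Hollow: 126 mm across, 93 mm high inside, so it passes over the standing tile (70 mm) and fits round the ware plate with 5 mm to spare all round. It may sit at any yaw.
- lid_knob (a point): Centre of the lid's round wooden knob, 146 mm above the lid's origin: 38 mm across, its straight part from 13 mm below to 11 mm above this point; under it a 22 mm neck, and the dome's crown 31 mm below this point.
- dial_grip (a point): On the axis of the heat knob, 93 mm above the bench when out. Black bar knob: a bar 58 mm long, 14 mm thick, 30 mm tall, its top 7 mm above this point, on a round skirt 64 mm across whose upper face is 22 mm below this point. x points along the bar to its pointer end (white line); at off that is the kiln's +x, at the printed ring. Grip the bar across its 14 mm.
- dial (a joint): Turn of the heat knob (rad), clockwise from above positive: 0 off, 0.785 low, 1.571 medium, 2.356 high (stop). Locked in each position (0.02 rad of play) unless pushed in; it turns freely, against almost no torque, once pushed in 7.5 mm or more. Let go within 8 degrees of a position it springs out into it; further off it stays half in.
- dial_push (a joint): How far the heat knob is pushed down (m): 0 out, 0.0085 at the bottom stop. Spring: 6 N at 0 to 10 N at the stop.
- dial_off_mark (a point): The printed ring for off on the deck plate, 47 mm from the knob's axis; seen only.
- dial_low_mark (a point): Where the pointer must aim for low: beside the shortest of three printed bars, 45 degrees clockwise of the ring, 47 mm from the knob's axis; medium and high are longer bars, each 45 degrees further; seen only.
- bowl_a: Bystander: white bowl, 110 mm across, 45 mm high. Origin under its centre.
- bowl_b: Bystander: smaller white bowl, 96 mm across, 40 mm high. Origin under its centre.
- glaze_tub: Bystander: white lidded glaze tub, 118 mm across, 92 mm high. Origin under its centre.
- brush_jar: Bystander: glass jar 72 mm across, 85 mm high, with brushes up to 190 mm high. Origin under its centre.
Mind the look-alikes: they are no part of the job. Of the things that look like the lid, take the one that is farthest from the robot's base at the start.

How it is judged:
By the outcome, as a careful person would: the job done as asked, in the order asked, and still so for the second after the job is handed in, with the robot touching nothing.
It also fails if it takes over 67 s, if anything falls off the work surface, if the arm or the gripper's body presses on something with over 40 N, if the wrist force passes 120 N, or if a joint passes its speed limit or range.

## Working session

There is one attempt and no reset: what is moved stays moved. The work goes in short steps, Python scripts to look and compute and a shell command to move; the robot and the scene stay as the last step left them, time stands still between calls to the robot, and variables do not carry over. Pictures are saved under pics/ and viewed, at most 10 in all, crops included, and the job is handed in when it is done.

```bash
ls; mkdir -p pics; cat > h.py <<'E'
import numpy as np,cv2
from station import arm
from scipy.spatial.transform import Rotation as Ro
def grab(c):
    s=arm.get_state(); im,d=arm.grab_frame(c); return s,im,d
def world(c,d,s=None):
    k=arm.get_calibration(c); M=np.array(k["mtx"]); v,u=np.mgrid[0:420,0:560]
    x=(u-M[0,2])/M[0,0]; y=(v-M[1,2])/M[1,1]
    if c!="wrist":
        P=np.stack([x*d,y*d,d],-1); return (P-np.array(k["t"]))@np.array(k["R"])
    r=np.hypot(x,y)+1e-9; f=np.tan(np.minimum(r,1.5))/r
    P=np.stack([x*f*d,y*f*d,d],-1); m=np.array(k["mount"]); P=P@m[:3,:3].T+m[:3,3]
    R=Ro.from_euler('xyz',s["ee_rot"]).as_matrix(); return P@R.T+np.array(s["eef_pos"])
def save(n,im): cv2.imwrite("pics/"+n,im[...,::-1])
def rows(dw,yaw_turn=0):
    "world shift -> tool units"
    s=arm.get_state();R=Ro.from_euler('xyz',s["ee_rot"]).as_matrix()
    return np.round(R.T@np.array(dw)/.025,3),np.degrees(yaw_turn)/5
E
python3 - <<'E'
from h import *
print(arm.get_state()); print(arm.hold_point_z)
for c in ["scene","side"]:
    s,im,d=grab(c); save(c+"0.png",im); W=world(c,d); np.save(c+"W.npy",W)
    for th in ["lid","tile","kiln","dial_grip","lid_knob","bowl_a","glaze_tub","brush_jar"]:
        for r in arm.trace(th,c)[:4]:
            if r["score"]<.3: continue
            m=r["mask"]&(d>0); p=W[m]
            print(c,th,round(r["score"],2),r["extent"],np.round(np.median(p,0),3),np.round(np.percentile(p,2,0),3),np.round(np.percentile(p,98,0),3))
E
```

```text
pics
{'t': 0.0, 'q': array([ 1.44209237e+00,  3.59383841e-01,  1.10757357e-02, -3.83082624e-04,
       -1.22407411e+00, -2.88079900e-01]), 'qd': array([-1.37125361e-03,  5.94757692e-04,  8.68574549e-04,  8.08267689e-05,
       -6.43385224e-04, -7.15289359e-04]), 'joint_efforts': array([ 1.20999443e-04, -5.82718849e+01,  2.93053758e+01,  6.99712381e+00,
        7.01902361e-03, -1.49023922e-04]), 'eef_pos': array([0.27308413, 0.61676934, 0.22562605]), 'ee_rot': array([ 3.13996979e+00, -1.05336341e-04, -4.16914239e-01]), 'force': array([-0.35366871,  0.45446622, -0.24123959]), 'moment': array([0.04256909, 0.00677589, 0.04070864]), 'gripper_force': 0.0, 'width': 0.08761526158687342}
0.0188
scene lid 0.84 [202.6, 125.7, 57.4, 56.9] [ 0.521 -0.312  0.092] [ 0.424 -0.41   0.004] [ 0.592 -0.265  0.155]
scene lid 0.83 [281.6, 105.9, 57.3, 55.2] [ 0.237 -0.252  0.089] [ 0.141 -0.36  -0.002] [ 0.299 -0.2    0.154]
scene lid 0.55 [103.4, 169.8, 239.3, 145.2] [ 0.539 -0.01   0.055] [ 0.4   -0.195  0.003] [0.892 0.141 0.08 ]
scene tile 0.74 [363.8, 281.0, 30.3, 28.6] [0.434 0.35  0.016] [ 0.414  0
[... 1334 characters left out ...]
 [ 0.13  -0.392  0.013] [ 0.295 -0.237  0.161]
side lid_knob 0.5 [234.3, 185.6, 277.7, 126.6] [ 0.518 -0.092  0.057] [ 0.397 -0.226  0.006] [0.876 0.102 0.086]
side bowl_a 0.87 [358.2, 159.3, 39.9, 28.2] [0.799 0.206 0.027] [0.745 0.134 0.002] [0.843 0.238 0.047]
side bowl_a 0.69 [374.3, 195.5, 36.4, 31.1] [0.792 0.044 0.024] [ 0.742 -0.017  0.004] [0.827 0.073 0.042]
side glaze_tub 0.88 [323.4, 108.6, 36.7, 44.3] [0.713 0.345 0.086] [0.668 0.321 0.005] [0.769 0.429 0.096]
side glaze_tub 0.68 [243.4, 136.2, 21.9, 27.2] [0.435 0.336 0.029] [0.416 0.314 0.003] [0.468 0.368 0.072]
side brush_jar 0.68 [387.6, 278.3, 55.8, 78.1] [ 0.711 -0.346  0.064] [ 0.671 -0.373  0.005] [ 0.746 -0.301  0.177]
```

```bash
python3 -c "
import cv2,numpy as np
a=cv2.imread('pics/scene0.png');b=cv2.imread('pics/side0.png');cv2.imwrite('pics/both0.png',np.vstack([cv2.resize(a,(400,300)),cv2.resize(b,(400,300))]))"
```

```text
(no output)
```

View pics/scene0.png

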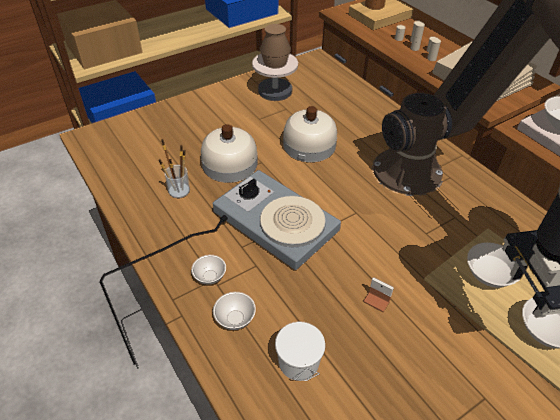

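View pics/side0.png

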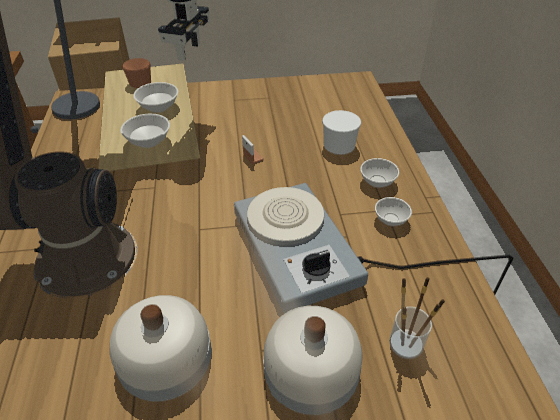

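The scene shows the kiln plate at (293,217), dial at (249,189) and tile at (379,293). There are two lid look-alikes: A at scene (229,152), world about (0.50,-0.36), 0.61 m from the base, and B at (310,133), about (0.22,-0.30), 0.37 m. A is the farther one, so it is the lid. I'll confirm it in one crop.

```bash
cat > m.py <<'E'
from h import *
from scipy.optimize import least_squares
def circ(p,r=None):
    c0=p.mean(0)
    if r: f=lambda v:np.hypot(*(p-v).T)-r
    else: f=lambda v:np.hypot(*(p-v[:2]).T)-v[2]
    return least_squares(f,c0 if r else [*c0,.05],loss='soft_l1',f_scale=.001).x
if __name__=="__main__":
  for c in ["scene","side"]:
    W=np.load(c+"W.npy").reshape(-1,3); W=W[np.isfinite(W).all(1)]
    near=lambda x,y,r:W[np.hypot(W[:,0]-x,W[:,1]-y)<r]
    k=near(.54,0.03,.14); hi=k[(k[:,2]>.066)&(k[:,2]<.085)]
    hi=hi[hi[:,1]>-.09]
    hull=cv2.convexHull((hi[:,:2]).astype(np.float32))[:,0]; print(c,"base",cv2.minEnclosingCircle(hull), "med z",np.median(hi[:,2]))
    t=near(.435,.345,.06); w=t[t[:,2]>.02]; print(" tile top z",t[:,2].max(),cv2.minAreaRect((w[:,:2]*1000).astype(np.float32)))
    top=t[t[:,2]>.066]; print(" top edge",top[:,:2].mean(0),len(top)," foot",t[(t[:,2]>.004)&(t[:,2]<.014)][:,:2].mean(0))
    for (x,y) in [(.5,-.36),(.22,-.31)]:
        l=near(x,y,.15); s=l[(l[:,2]>.01)&(l[:,2]<.06)]; kn=l[l[:,2]>.13]
        print(" lid",circ(s[:,:2])," knob",circ(kn[(kn[:,2]<.155)][:,:2],.019),kn[:,2].max())
    b=near(.548,-.145,.045); b=b[b[:,2]>.088]; print(" bar",b[:,:2].mean(0),cv2.minAreaRect((b[:,:2]*1000).astype(np.float32)))
    ch=W[(abs(W[:,2]-.055)<.004)&(W[:,0]<.75)&(abs(W[:,1])<.3)]; print(" deck",cv2.minAreaRect((ch[:,:2]*1000).astype(np.float32)))
E
python3 m.py
python3 -c "
import cv2
a=cv2.imread('pics/scene0.png')[95:205,150:350];cv2.imwrite('pics/crop.png',cv2.resize(a,None,fx=3,fy=3))"
```

```text
scene base ((0.4997009038925171, 0.024896247312426567), 0.09907431155443192) med z 0.07041051913712285
 tile top z 0.0734920170927515 ((428.9172668457031, 346.4311218261719), (14.841827392578125, 59.39651107788086), 20.466014862060547)
 top edge [0.4280212  0.34634496] 58  foot [0.44367186 0.35328207]
 lid [ 0.49825211 -0.36063569  0.09523017]  knob [ 0.49850553 -0.36180119] 0.16326325563802857
 lid [ 0.20450289 -0.29566053  0.09489713]  knob [ 0.20334517 -0.29622519] 0.16361610209123592
 bar [ 0.5468053  -0.14596126] ((546.11767578125, -147.05126953125), (61.4952392578125, 19.209705352783203), 11.336260795593262)
 deck ((-72.77105712890625, -70.23582458496094), (450.77154541015625, 1596.936767578125), 89.63929748535156)
side base ((0.5012702941894531, 0.022308344021439552), 0.09969039261341095) med z 0.07208396901930877
 tile top z 0.0739776834456143 ((430.0607604980469, 341.28564453125), (11.426243782043457, 64.05226135253906), 22.7292537689209)
 top edge [0.42986109 0.34064347] 44  foot [0.44511971 0.34128365]
 lid [ 0.50571384 -0.33927458  0.11724521]  knob [ 0.50080851 -0.36221288] 0.1659594905327517
 lid [ 0.20629904 -0.29750852  0.09537686]  knob [ 0.20617492 -0.2970987 ] 0.16563249696944268
 bar [ 0.54660182 -0.15446515] ((547.4613037109375, -151.9180450439453), (58.60556411743164, 15.995634078979492), 14.73874568939209)
 deck ((282.0132751464844, -107.12033081054688), (709.8842163085938, 385.08197021484375), 11.744895935058594)
```

View pics/crop.png

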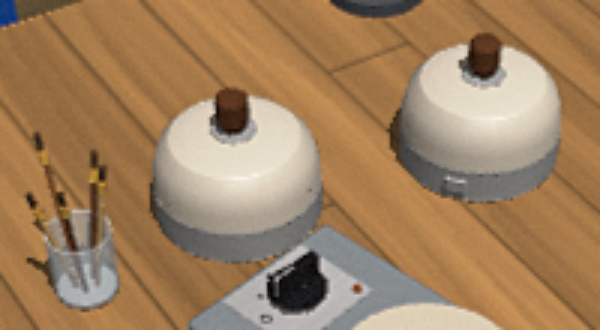

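Lid A, at crop (237,170) beside the brush jar, is the farther one. B, at crop (480,110), is nearer the base. Next I move above the tile.

```bash
python3 -c "
from h import *
s=arm.get_state();print(rows(np.array([.4285,.344,.19])-s['eef_pos']))"
```

```text
(array([10.102,  7.478,  1.463]), np.float64(0.0))
```

```bash
python3 -m crank '[[[1.5,1.1,0.2,1.3],[3.5,2.6,0.5,3],[5.5,4.1,0.8,5],[7.5,5.6,1.1,7],[9.2,6.8,1.3,8.3],[10.1,7.5,1.46,9],[10.1,7.5,1.46,9],[10.1,7.5,1.46,9]]]' 0
python3 - <<'E'
from h import *
s,im,d=grab("wrist"); save("w1.png",im); W=world("wrist",d,s); print(s["eef_pos"],s["ee_rot"],d[d>0].min())
for r in arm.trace("tile","wrist")[:2]:
    print(r["score"],r["extent"]); p=W[r["mask"]&(d>0)]
    w=p[p[:,2]>.062]; print(len(w),w.mean(0),cv2.minAreaRect((w[:,:2]*1000).astype(np.float32)))
    f=p[(p[:,2]>.003)&(p[:,2]<.013)]; print(len(f),f.mean(0),cv2.minAreaRect((f[:,:2]*1000).astype(np.float32)),p[:,2].max())
E
```

```text
t: 1.9
eef_pos: [0.4284, 0.3439, 0.1904]
ee_rot: [-3.141, 0.0, -1.202]
force: [0.4, 0.4, 0.5]
width: 0.0871
gripper_force: 0.0
[0.42835531 0.34392092 0.1903563 ] [-3.14103009e+00  3.70539455e-04 -1.20173672e+00] 0.052625727
0.61 [253.4, 160.5, 35.5, 74.7]
553 [0.43059548 0.34086951 0.06982343] ((429.568603515625, 343.32147216796875), (8.77140998840332, 58.8785400390625), 24.354564666748047)
1438 [0.44814144 0.35154896 0.00778121] ((445.92138671875, 351.68341064453125), (35.02368927001953, 61.16928482055664), 19.423030853271484) 0.07201190661583656
```

View pics/w1.png

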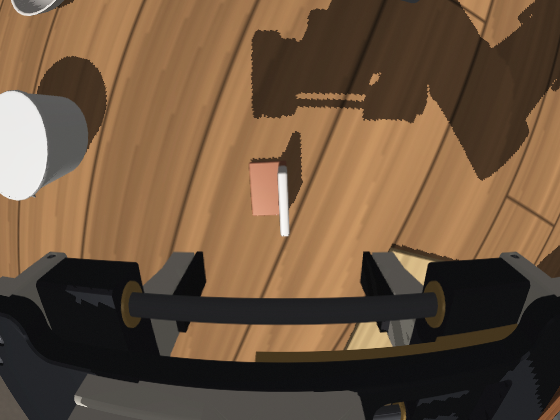

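The wrist view shows the tile's white wall edge at (284,200) with the foot on the left at (264,188). The wall is parallel to the pads. Descend and grip.

```bash
python3 -m crank '[[[0,0.05,2,0],[0,0.05,4,0],[0,0.05,5.5,0],[0,0.05,6.4,0],[0,0.05,6.4,0],[0,0.05,6.4,0]]]' 0
python3 -m crank '[[[0,0,0,0],[0,0,0,0],[0,0,0,0],[0,0,0,0],[0,0,0,0],[0,0,0,0]]]' 1 20
python3 -c "
from h import *
s=arm.get_state();print(rows(np.array([0,0,.03])),s['ee_rot'])"
```

```text
t: 2.75
eef_pos: [0.4273, 0.3442, 0.0309]
ee_rot: [-3.141, 0.0, -1.201]
force: [0.1, 1.0, -0.1]
width: 0.0871
gripper_force: 0.0
t: 3.5
eef_pos: [0.4271, 0.343, 0.03]
ee_rot: [3.142, -0.0, -1.202]
force: [0.1, 0.4, 0.8]
width: 0.0332
gripper_force: 0.0
(array([ 0. ,  0. , -1.2]), np.float64(0.0)) [ 3.14154727e+00 -4.10547588e-05 -1.20225704e+00]
```

```bash
python3 -m crank '[[[0,0,0,0],[0,0,0,0],[0,0,0,0],[0,0,0,0],[0,0,0,0]]]' 1 20
python3 -m crank '[[[0,0,-0.5,0],[0,0,-2,0],[0,0,-4,0],[0,0,-5,0],[0,0,-5,0]]]'
python3 - <<'E'
from h import *
from m import circ
s,im,d=grab("wrist"); W=world("wrist",d,s); R=Ro.from_euler('xyz',s["ee_rot"]).as_matrix()
for r in arm.trace("tile","wrist")[:1]:
    p=W[r["mask"]&(d>0)]-s["eef_pos"]; p=p@R; print(r["score"],r["extent"],np.round(np.percentile(p,[2,50,98],axis=0),4))
# target: tile origin at plate (0.5005,0.0235)
print(s["eef_pos"],s["ee_rot"],s["width"])
x=np.array([np.cos(s["ee_rot"][2]+np.pi/2),np.sin(s["ee_rot"][2]+np.pi/2),0]);print(x)
E
```

```text
t: 4.12
eef_pos: [0.4271, 0.3431, 0.03]
ee_rot: [-3.142, 0.0, -1.202]
force: [0.1, 1.0, -1.2]
width: 0.0077
gripper_force: 20.0
t: 4.75
eef_pos: [0.4278, 0.3441, 0.1582]
ee_rot: [-3.137, 0.003, -1.202]
force: [-0.7, 0.9, -1.3]
width: 0.0079
gripper_force: 20.0
0.97 [221.7, 205.4, 72.8, 144.3] [[-0.0208 -0.0356 -0.0408]
 [ 0.0177 -0.0093  0.0215]
 [ 0.0296  0.0027  0.0255]]
[0.42784578 0.34413823 0.15817576] [-3.13727432e+00  2.97348497e-03 -1.20192991e+00] 0.007855731750609204
[0.93273667 0.36055833 0.        ]
```

```bash
python3 -m crank '[[[1.2,0.2,0,0],[3.2,0.6,0,0],[5.4,1.05,0,0],[7.6,1.5,0,0],[9.8,1.95,0,0],[11.6,2.3,0,0],[12.7,2.5,0,0],[13,2.55,0,0],[13,2.55,0,0],[13,2.55,0,0]]]'
python3 - <<'E'
from h import *
from m import circ
s,im,d=grab("wrist"); save("w2.png",im); W=world("wrist",d,s); print(s["eef_pos"],s["ee_rot"])
np.save("kw.npy",W); p=W.reshape(-1,3); p=p[np.isfinite(p).all(1)]
k=p[(np.hypot(p[:,0]-.5005,p[:,1]-.0235)<.115)]
b=k[(k[:,2]>.065)&(k[:,2]<.085)]; print(len(b),np.histogram(b[:,2],10))
h=cv2.convexHull(b[:,:2].astype(np.float32))[:,0]; print("enclosing",cv2.minEnclosingCircle(h))
e=h[np.hypot(h[:,0]-.5005,h[:,1]-.0235)>.09]; print("circ",circ(e,.097),len(e))
b=p[(p[:,2]>.09)&(p[:,2]<.106)&(np.hypot(p[:,0]-.547,p[:,1]+.15)<.05)]; print(len(b),len(b) and cv2.minAreaRect((b[:,:2]*1000).astype(np.float32)))
E
```

```text
t: 6.1
eef_pos: [0.4845, 0.0176, 0.1547]
ee_rot: [3.141, 0.0, -1.201]
force: [0.2, 0.2, -1.0]
width: 0.0079
gripper_force: 20.0
[0.4845041  0.01758142 0.15471769] [ 3.14096060e+00  5.34449053e-05 -1.20149642e+00]
28923 (array([    7,   343,  7122, 10832,  1492,   432,   545,  2981,  4715,
         454]), array([0.06643367, 0.06770426, 0.06897484, 0.07024543, 0.07151602,
       0.0727866 , 0.07405719, 0.07532777, 0.07659836, 0.07786895,
       0.07913953]))
enclosing ((0.4996510446071625, 0.023585285991430283), 0.09688446670770645)
circ [0.49929313 0.02407128] 53
0 0
```

View pics/w2.png

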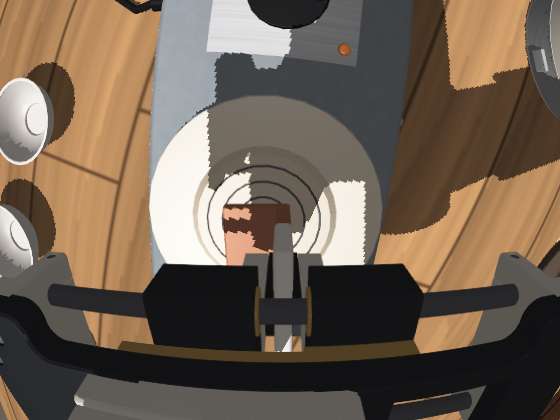

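The tile hangs over the plate, with plate rings at about (265,213). The rim centre measured from near is (0.4995,0.0238), so the tile origin is centred to about 1 mm. Lower it.

```bash
python3 -m crank '[[[0,0,0.8,0],[0,0,1.4,0],[0,0,1.7,0],[0,0,1.82,0],[0,0,1.86,0],[0,0,1.88,0],[0,0,1.9,0],[0,0,1.9,0],[0,0,1.9,0]]]'
```

```text
t: 7.28
eef_pos: [0.4848, 0.0169, 0.1077]
ee_rot: [-3.141, 0.0, -1.202]
force: [-0.7, -0.0, -0.3]
width: 0.0077
gripper_force: 20.0
```

```bash
python3 -m crank '[[[0,0,0.02,0],[0,0,0.04,0],[0,0,0.04,0]]]'
python3 -m crank '[[[0,0,0,0],[0,0,0,0],[0,0,0,0],[0,0,0,0]]]' 0.6 10
python3 -m crank '[[[0,0,-0.4,0],[0,0,-1.5,0],[0,0,-3,0],[0,0,-4,0],[0,0,-4.5,0],[0,0,-4.5,0]]]' 0.6
python3 - <<'E'
from h import *
s,im,d=grab("wrist"); W=world("wrist",d,s)
p=W.reshape(-1,3); p=p[np.isfinite(p).all(1)]; k=p[np.hypot(p[:,0]-.4995,p[:,1]-.0238)<.05]
print(s["eef_pos"]); w=k[(k[:,2]>.14)&(k[:,2]<.152)]; print(len(w),cv2.minAreaRect((w[:,:2]*1000).astype(np.float32)),w[:,2].mean())
f=k[(k[:,2]>.0825)&(k[:,2]<.09)];print(len(f),cv2.minAreaRect((f[:,:2]*1000).astype(np.float32)))
print(rows(np.array([.4995,-.362,.28])-s["eef_pos"]))
E
```

```text
t: 7.65
eef_pos: [0.4847, 0.0169, 0.107]
ee_rot: [-3.141, -0.0, -1.202]
force: [-1.5, 0.9, 3.9]
width: 0.0079
gripper_force: 20.0
t: 8.15
eef_pos: [0.4847, 0.0169, 0.1065]
ee_rot: [3.141, -0.0, -1.202]
force: [0.5, 0.1, -0.7]
width: 0.0345
gripper_force: 0.0
t: 8.9
eef_pos: [0.485, 0.0171, 0.2197]
ee_rot: [-3.14, 0.0, -1.202]
force: [0.3, -0.6, -1.2]
width: 0.0346
gripper_force: 0.0
[0.48497013 0.01707738 0.21969325]
834 ((485.77703857421875, 17.797605514526367), (7.942217826843262, 60.86225891113281), 21.364458084106445) 0.14682850821862675
2010 ((500.9382629394531, 23.62677001953125), (39.974021911621094, 60.10860824584961), 21.10120964050293)
(array([14.354,  4.92 , -2.416]), np.float64(0.0))
```

The tile stands at (0.5007,0.0237), about 1 mm from the plate centre. On to the lid.

```bash
python3 -m crank '[[[1,0.3,-0.8,-1],[3,1,-1.5,-2.5],[5,1.7,-2.2,-4],[7,2.4,-2.4,-5.5],[9,3.1,-2.4,-7],[11,3.8,-2.4,-8],[12.8,4.4,-2.4,-9],[13.9,4.8,-2.4,-9],[14.35,4.92,-2.4,-9],[14.35,4.92,-2.4,-9],[14.35,4.92,-2.4,-9]]]' 0
python3 - <<'E'
from h import *
from m import circ
s,im,d=grab("wrist"); W=world("wrist",d,s)
p=W.reshape(-1,3); p=p[np.isfinite(p).all(1)]; k=p[np.hypot(p[:,0]-.4995,p[:,1]+.362)<.16]
print(s["eef_pos"],s["ee_rot"],s["q"])
t=p[np.hypot(p[:,0]-.4995,p[:,1]+.362)<.03]; t=t[t[:,2]>.153]; print(len(t),t.mean(0),cv2.minEnclosingCircle((t[:,:2]*1000).astype(np.float32)))
b=k[(k[:,2]>.03)&(k[:,2]<.08)]; print(len(b),circ(b[:,:2]))
for z in(.085,.095,.105):
  b=k[abs(k[:,2]-z)<.003]; print(z,len(b),circ(b[:,:2]))
E
```

```text
t: 10.32
eef_pos: [0.4993, -0.3611, 0.2787]
ee_rot: [-3.141, 0.001, -0.416]
force: [-0.4, -0.0, -0.2]
width: 0.0876
gripper_force: 0.0
[ 0.49926234 -0.36110471  0.27872288] [-3.14141172e+00  5.91367576e-04 -4.16128058e-01] [-3.09794403e-01  2.34812824e-01 -4.28582603e-02 -2.52302379e-04
 -1.29369408e+00  1.46453171e+00]
10472 [ 0.52017101 -0.37224322  0.35540073] ((505.7667236328125, -365.8808288574219), 25.06292152404785)
2000 [ 0.483954   -0.33580059  0.1204279 ]
0.085 284 [ 0.50114721 -0.36148422  0.08914296]
0.095 1595 [ 0.50073965 -0.36144892  0.08401059]
0.105 2370 [ 0.50114006 -0.36169814  0.07398661]
```

```bash
python3 -m crank '[[[0.07,0,1.5,0],[0.07,0,3.5,0],[0.07,0,5,0],[0.07,0,5.8,0],[0.07,0,5.95,0],[0.07,0,5.95,0]]]' 0
python3 -m crank '[[[0,0,0,0],[0,0,0,0],[0,0,0,0],[0,0,0,0],[0,0,0,0],[0,0,0,0],[0,0,0,0],[0,0,0,0]]]' 1 45
```

```text
t: 11.12
eef_pos: [0.5014, -0.3625, 0.1312]
ee_rot: [3.141, -0.001, -0.416]
force: [0.3, -0.0, -0.2]
width: 0.0877
gripper_force: 0.0
t: 12.12
eef_pos: [0.5009, -0.3626, 0.1303]
ee_rot: [-3.141, -0.0, -0.417]
force: [0.9, 3.1, 0.5]
width: 0.0368
gripper_force: 45.0
```

```bash
python3 -m crank '[[[0,0,-0.2,0],[0,0,-1,0],[0,0,-2.5,0],[0,0,-4.2,0],[0,0,-5.8,0],[0,0,-7,0],[0,0,-7.4,0],[0,0,-7.4,0],[0,0,-7.4,0]]]'
python3 - <<'E'
from h import *
s,im,d=grab("side"); save("s1.png",im); W=world("side",d).reshape(-1,3)
print(s["eef_pos"],s["ee_rot"],s["width"],s["q"])
print(rows(np.array([.4995,.0238,.315])-s["eef_pos"]))
E
```

```text
t: 13.25
eef_pos: [0.5002, -0.3623, 0.3132]
ee_rot: [-3.141, 0.003, -0.417]
force: [-0.1, 0.3, -5.8]
width: 0.0371
gripper_force: 45.0
[ 0.50016748 -0.36226905  0.31322585] [-3.14121584  0.00321045 -0.41696833] 0.03713034637675661 [-3.11516265e-01  2.25204544e-01  2.14525546e-02 -7.27222735e-04
 -1.37019734e+00  1.46548968e+00]
(array([ -6.279, -14.109,  -0.049]), np.float64(0.0))
```

View pics/s1.png

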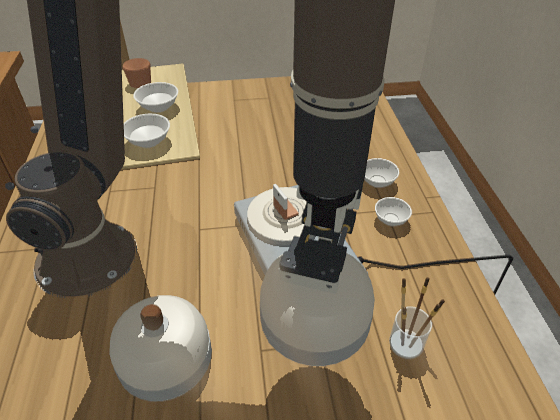

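The lid hangs level at (317,300), and the tile stands on the plate at (285,203). Carry it over.

```bash
python3 -m crank '[[[-0.3,-0.6,0,0],[-0.9,-2,0,0],[-1.6,-3.6,0,0],[-2.4,-5.4,0,0],[-3.2,-7.2,0,0],[-4,-9,0,0],[-4.8,-10.8,0,0],[-5.5,-12.4,0,0],[-6,-13.5,0,0],[-6.25,-14,0,0],[-6.28,-14.1,0,0],[-6.28,-14.1,0,0]]]'
python3 - <<'E'
from h import *
from m import circ
s,im,d=grab("wrist"); W=world("wrist",d,s)
p=W.reshape(-1,3);p=p[np.isfinite(p).all(1)]
c=s["eef_pos"];print(c,s["ee_rot"],s["width"])
# lid level + axis: sphere/dome slices relative to TCP
k=p[np.hypot(p[:,0]-c[0],p[:,1]-c[1])<.11]
for z in (.07,.08,.09,.1):
  zz=c[2]-.1305+z; b=k[abs(k[:,2]-zz)<.003]; print("lidslice",z,len(b),len(b)>50 and circ(b[:,:2])-np.r_[c[:2],0])
for cam in("scene","side"):
  s2,im,d=grab(cam); W=world(cam,d).reshape(-1,3)
  k=W[np.hypot(W[:,0]-c[0],W[:,1]-c[1])<.13]; 
  for z in (.01,.02,.03,.09):
    b=k[abs(k[:,2]-(c[2]-.1305+z))<.006]; print(cam,z,len(b),circ(b[:,:2]))
  b=k[(k[:,2]<.285)&(k[:,2]>.14)]; print("lowest",np.percentile(b[:,2],[0.5,2,5]))
E
```

```text
t: 14.8
eef_pos: [0.4998, 0.0227, 0.3152]
ee_rot: [3.141, 0.0, -0.417]
force: [0.0, 0.1, -6.3]
width: 0.0376
gripper_force: 45.0
[0.49980284 0.02273595 0.3151632 ] [ 3.14111580e+00  1.82252393e-04 -4.16842817e-01] 0.03757243883196272
lidslice 0.07 466 [-0.00043674  0.0004355   0.09373657]
lidslice 0.08 483 [-0.00027326  0.00037988  0.0907952 ]
lidslice 0.09 1362 [0.00020006 0.00017409 0.08674203]
lidslice 0.1 2957 [-0.00027334  0.00039919  0.07986984]
scene 0.01 210 [0.49731594 0.02333422 0.09554482]
scene 0.02 208 [0.49729564 0.02318821 0.09571727]
scene 0.03 210 [0.49766704 0.02399774 0.09532817]
scene 0.09 438 [0.49828123 0.02433709 0.08502513]
lowest [0.18457768 0.18861783 0.19265709]
side 0.01 282 [0.50037148 0.02246655 0.09607664]
side 0.02 318 [0.4998758  0.0226436  0.09652416]
side 0.03 356 [0.49965733 0.02344889 0.09715235]
side 0.09 589 [0.500281   0.02061288 0.08650318]
lowest [0.18655228 0.19038094 0.19463734]
```

```bash
python3 -m crank '[[[-0.02,-0.04,0.4,0],[-0.02,-0.04,1.2,0],[-0.02,-0.04,2.1,0],[-0.02,-0.04,3,0],[-0.02,-0.04,3.7,0],[-0.02,-0.04,4.15,0],[-0.02,-0.04,4.4,0],[-0.02,-0.04,4.4,0],[-0.02,-0.04,4.4,0]]]'
python3 -m crank '[[[0,0,0.04,0],[0,0,0.08,0],[0,0,0.11,0],[0,0,0.14,0],[0,0,0.14,0]]]'
```

```text
t: 16.08
eef_pos: [0.5004, 0.0243, 0.2059]
ee_rot: [-3.141, -0.001, -0.417]
force: [-0.1, -0.1, -4.5]
width: 0.0374
gripper_force: 45.0
t: 16.7
eef_pos: [0.4999, 0.0242, 0.2017]
ee_rot: [3.141, 0.0, -0.417]
force: [-0.4, -0.5, -5.9]
width: 0.037
gripper_force: 45.0
```

```bash
python3 -m crank '[[[0,0,0.02,0],[0,0,0.04,0],[0,0,0.05,0],[0,0,0.05,0]]]'
python3 -m crank '[[[0,0,0.01,0],[0,0,0.02,0],[0,0,0.02,0]]]'
```

```text
t: 17.2
eef_pos: [0.4999, 0.0243, 0.2005]
ee_rot: [3.142, 0.0, -0.417]
force: [0.0, 0.3, -5.5]
width: 0.037
gripper_force: 45.0
t: 17.58
eef_pos: [0.5, 0.0243, 0.2003]
ee_rot: [-3.141, -0.0, -0.417]
force: [-1.0, 0.4, -3.1]
width: 0.0373
gripper_force: 45.0
```

Contact is starting, with part of the weight taken. A little more, then release.

```bash
python3 -m crank '[[[0,0,0.01,0],[0,0,0.02,0],[0,0,0.03,0],[0,0,0.03,0]]]'
python3 -m crank '[[[0,0,0,0],[0,0,0,0],[0,0,0,0],[0,0,0,0],[0,0,0,0]]]' 0
python3 -m crank '[[[0,0,-0.3,0],[0,0,-1.2,0],[0,0,-2.5,0],[0,0,-3.6,0],[0,0,-4,0],[0,0,-4,0]]]'
python3 - <<'E'
from h import *
from m import circ
s,im,d=grab("wrist"); W=world("wrist",d,s)
p=W.reshape(-1,3);p=p[np.isfinite(p).all(1)]; c=s["eef_pos"];print(c,s["ee_rot"])
k=p[np.hypot(p[:,0]-.5,p[:,1]-.024)<.11]
for z in (.15,.16,.17,.175):
  b=k[abs(k[:,2]-z)<.003]; print("lid",z,len(b),len(b)>50 and circ(b[:,:2]))
for cam in("scene","side"):
  s2,im,d=grab(cam); save(cam+"2.png",im); W=world(cam,d).reshape(-1,3)
  b=W[(np.hypot(W[:,0]-.547,W[:,1]+.15)<.045)&(W[:,2]>.094)&(W[:,2]<.108)]
  print(cam,b.mean(0),cv2.minAreaRect((b[:,:2]*1000).astype(np.float32)),b[:,2].max())
E
```

```text
t: 18.08
eef_pos: [0.5, 0.0243, 0.2002]
ee_rot: [-3.141, -0.001, -0.417]
force: [-5.6, 2.2, 7.1]
width: 0.0372
gripper_force: 45.0
t: 18.7
eef_pos: [0.5, 0.0242, 0.1993]
ee_rot: [-3.142, -0.0, -0.417]
force: [-1.6, -0.5, 0.1]
width: 0.082
gripper_force: 0.0
t: 19.45
eef_pos: [0.5, 0.0244, 0.2997]
ee_rot: [-3.141, -0.001, -0.417]
force: [-0.1, -0.3, -0.1]
width: 0.0878
gripper_force: 0.0
[0.50003557 0.02436336 0.2996812 ] [-3.14065601e+00 -6.43365839e-04 -4.16797196e-01]
lid 0.15 307 [0.49977276 0.0245629  0.0906089 ]
lid 0.16 910 [0.49989096 0.02451088 0.08690954]
lid 0.17 2023 [0.49972945 0.02475317 0.07964347]
lid 0.175 2969 [0.50007429 0.02447853 0.07386521]
scene [ 0.54685369 -0.14689316  0.09778532] ((544.9925537109375, -148.14573669433594), (59.23554229736328, 16.57655906677246), 16.19112777709961) 0.10477844788424608
side [ 0.54725767 -0.15360072  0.09946799] ((547.2750244140625, -151.50611877441406), (57.544761657714844, 17.392187118530273), 10.706622123718262) 0.10398416661275621
```

The lid is seated and centred at (0.4998,0.0246). Gripping across the bar would push the gripper body into the lid. Instead I'll press the bar's top with two slightly parted fingertips set along the bar, then turn. Hover over the dial first.

```bash
python3 -c "
from h import *
s=arm.get_state();print(rows(np.array([.547,-.150,.23])-s['eef_pos']))"
```

```text
(array([4.566, 5.594, 2.726]), np.float64(0.0))
```

```bash
python3 -m crank '[[[0.7,0.9,0,1],[1.6,2,0,2.5],[2.7,3.3,0,4],[3.7,4.5,0.3,5.5],[4.4,5.4,1.2,7],[4.57,5.6,2.2,8.2],[4.57,5.6,2.7,8.2],[4.57,5.6,2.7,8.2],[4.57,5.6,2.7,8.2]]]' 0.7 20
python3 - <<'E'
from h import *
s,im,d=grab("wrist"); save("w3.png",im); W=world("wrist",d,s); print(s["eef_pos"],s["ee_rot"],s["width"])
p=W.reshape(-1,3);p=p[np.isfinite(p).all(1)]
k=p[np.hypot(p[:,0]-.547,p[:,1]+.15)<.05]
b=k[(k[:,2]>.094)&(k[:,2]<.106)]; print("bar",len(b),b.mean(0),cv2.minAreaRect((b[:,:2]*1000).astype(np.float32)))
b=k[(k[:,2]>.062)&(k[:,2]<.078)]; print("skirt",len(b),cv2.minEnclosingCircle((b[:,:2]*1000).astype(np.float32)))
E
```

```text
t: 20.72
eef_pos: [0.5482, -0.1496, 0.2327]
ee_rot: [-3.141, -0.001, -1.13]
force: [0.9, 0.2, 0.1]
width: 0.0264
gripper_force: 0.0
[ 0.54822858 -0.14958761  0.23274376] [-3.14057867e+00 -7.80790095e-04 -1.13016012e+00] 0.026424040497605848
bar 913 [ 0.54794754 -0.1507739   0.09924216] ((547.6891479492188, -150.04273986816406), (58.4052734375, 14.280108451843262), 14.520652770996094)
skirt 1802 ((546.377197265625, -150.2593231201172), 32.08885955810547)
```

View pics/w3.png

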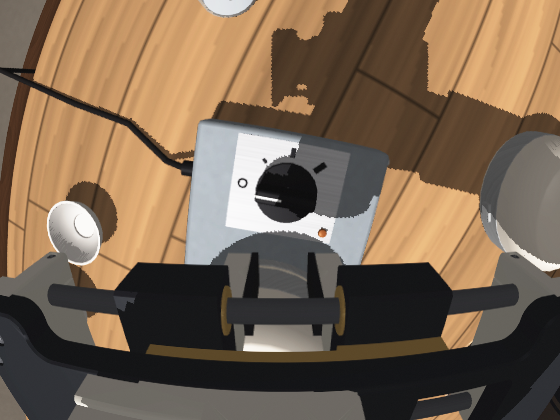

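The ring is at (242,183), with the short bar at (265,160) and the pointer end at (255,197). The knob axis is (0.5473,-0.1502) and the bar lies at 14.5° yaw. Press down in steps.

```bash
python3 -m crank '[[[0,0.04,1.5,0],[0,0.04,3.2,0],[0,0.04,4.5,0],[0,0.04,5.1,0],[0,0.04,5.2,0],[0,0.04,5.2,0]]]'
python3 -m crank '[[[0,0,0.1,0],[0,0,0.2,0],[0,0,0.3,0],[0,0,0.38,0],[0,0,0.44,0],[0,0,0.46,0],[0,0,0.46,0]]]'
```

```text
t: 21.52
eef_pos: [0.5478, -0.1504, 0.1031]
ee_rot: [-3.14, -0.001, -1.132]
force: [0.7, -0.5, -0.2]
width: 0.0268
gripper_force: 0.0
t: 22.4
eef_pos: [0.5479, -0.1506, 0.0919]
ee_rot: [-3.139, -0.001, -1.132]
force: [-0.6, 0.2, 8.5]
width: 0.0261
gripper_force: 4.5
```

```bash
python3 -m crank '[[[0,0,0.03,0],[0,0,0.06,0],[0,0,0.06,0]]]'
python3 -m crank '[[[0,0,0,0.5],[0,0,0,1.5],[0,0,0,2.5],[0,0,0,3.5],[0,0,0,4.5],[0,0,0,5.5],[0,0,0,6.5],[0,0,0,7.5],[0,0,0,8.4],[0,0,0,9],[0,0,0,9],[0,0,0,9]]]'
```

```text
t: 22.78
eef_pos: [0.5481, -0.1507, 0.0916]
ee_rot: [-3.139, -0.002, -1.131]
force: [-4.0, 2.0, 17.5]
width: 0.0266
gripper_force: 8.9
t: 24.28
eef_pos: [0.547, -0.1517, 0.0915]
ee_rot: [-3.14, -0.001, -1.917]
force: [-7.7, -3.9, 19.5]
width: 0.0263
gripper_force: 9.6
```

```bash
python3 -m crank '[[[0,0,-0.1,0],[0,0,-0.25,0],[0,0,-0.4,0],[0,0,-0.7,0],[0,0,-2,0],[0,0,-3.8,0],[0,0,-5.2,0],[0,0,-5.6,0],[0,0,-5.6,0]]]'
python3 - <<'E'
from h import *
s,im,d=grab("wrist"); save("w4.png",im); W=world("wrist",d,s); print(s["eef_pos"],s["ee_rot"],s["force"])
p=W.reshape(-1,3);p=p[np.isfinite(p).all(1)]
k=p[np.hypot(p[:,0]-.547,p[:,1]+.15)<.05]
b=k[(k[:,2]>.085)&(k[:,2]<.106)]; print("bar",len(b),np.percentile(b[:,2],[50,90]),b.mean(0),cv2.minAreaRect((b[:,:2]*1000).astype(np.float32)))
t=b[b[:,2]>.096]; print(len(t),cv2.minAreaRect((t[:,:2]*1000).astype(np.float32)))
for cam in("scene","side"):
  s2,im,d=grab(cam); save(cam+"3.png",im); W=world(cam,d).reshape(-1,3)
  b=W[(np.hypot(W[:,0]-.547,W[:,1]+.15)<.045)&(W[:,2]>.09)&(W[:,2]<.108)]
  print(cam,cv2.minAreaRect((b[:,:2]*1000).astype(np.float32)),b[:,2].max())
  k=W[np.hypot(W[:,0]-.5,W[:,1]-.024)<.12]
E
```

```text
t: 25.4
eef_pos: [0.5469, -0.1502, 0.2292]
ee_rot: [-3.141, 0.001, -1.918]
force: [0.6, -0.0, -0.9]
width: 0.0264
gripper_force: 0.0
[ 0.54694834 -0.15019765  0.2291958 ] [-3.14064371e+00  8.67703377e-04 -1.91777855e+00] [ 0.55938843 -0.03567096 -0.87851371]
bar 1073 [0.0992787  0.10052491] [ 0.54641258 -0.15250902  0.09800153] ((547.2479248046875, -150.9599609375), (14.863303184509277, 58.49972152709961), 58.963199615478516)
901 ((547.095947265625, -150.91983032226562), (14.473718643188477, 58.253135681152344), 59.449913024902344)
scene ((546.5233764648438, -148.87667846679688), (21.914714813232422, 55.518524169921875), 58.0913200378418) 0.10144045679834704
side ((546.6038818359375, -153.33078002929688), (15.378811836242676, 58.32304763793945), 59.43340301513672) 0.10356276203424992
```

View pics/w4.png

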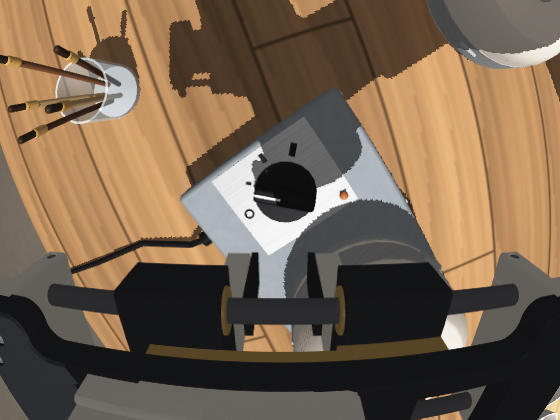

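The bar lies at -30.6°, which is 45° clockwise of its start, with its top at 0.100, so it is out again. The white line at (265,198) points at the short bar, clockwise of the ring at (249,213). One last overall look.

View pics/side3.png

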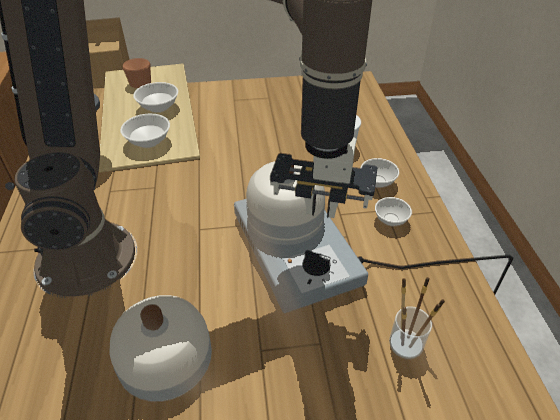

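The lid sits squarely on the kiln at (286,205), the bystanders are unmoved, and the arm is clear.

```bash
python3 -c "
from station import arm
print(arm.job_done())"
```

```text
the job is handed in; nothing more can be done
None
```

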